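Scoop the last chocolates out of the stock pan into the serving bowl

TASK

Only four gold-wrapped chocolates are left in the steel pan: gather all four in the blue scoop, driving it into the pan's corners so that they cannot roll away, and carry them in one scoopful to the white bowl and tip them in. Then stand the scoop upright and flat in the empty pan again. Keep the gripper off the chocolates, leave the bowl where it stands, and do not disturb the other things on the counter.

Things in the scene. Friction and masses are not known exactly. Their poses are not given: they have to be found in the camera images.
- tub: shallow rectangular stainless pan, fixed, 325x176 mm over its flange, 42 mm high. Origin: centre of its underside; x along its long side, from the end where the scoop starts to the far end; y across. Inside 300 mm (x) by 152 mm (y), walls upright, 5 mm thick, inner corners square, flat floor 5 mm above the counter
- scoop: dark blue plastic scoop, loose, 0.11 kg; stands on its flat bottom in the pan's -x end, mouth roughly to the pan's +x. Origin: centre of its underside; +x to the open mouth, z up. 104 mm long (x -52 to +52), 84 mm wide, inner floor 2 mm thick; side walls 34 mm high, 2.5 mm thick, ending at x = +28 mm; back wall 38 mm high
- scoop_lip (a point): middle of the edge of the scoop's lip, on its underside, 52 mm ahead of its origin; axes as the scoop's. The lip is a ramp 1.3 mm thick at its edge that rises to a sill 3.6 mm high 12 mm behind it; balls behind the sill stay there while the scoop is level and moves gently, and roll out once it is tipped nose down by some 30 degrees
- scoop_grip (a point): centre of the scoop's grip bar, 83 mm above the middle of its underside; axes as the scoop's. The bar runs over the scoop along its x, from x = -46 to +34 mm, 22 mm wide (y), 18 mm high (z 74 to 92 mm), and is joined to the back wall by a strap at its rear. Take it across its width, from above
- bowl: round white ceramic bowl, loose, 0.35 kg, on the counter to the left of the pan, beyond its +x end. Origin: centre of its underside. 124 mm across the rim, 48 mm high, wall 4 mm
- choc_1: chocolate 1 of 4, origin at its centre: a hard ball 26 mm across, wrapped in gold foil with a small round cream sticker, 12 g; it rolls and soon comes to rest. All four lie on the tub's floor in front of the scoop's mouth. The foil is slippery (friction about 0.3)
- choc_2: chocolate 2 of 4, origin at its centre: a hard ball 26 mm across, wrapped in gold foil with a small round cream sticker, 12 g; it rolls and soon comes to rest. All four lie on the tub's floor in front of the scoop's mouth. The foil is slippery (friction about 0.3)
- choc_3: chocolate 3 of 4, origin at its centre: a hard ball 26 mm across, wrapped in gold foil with a small round cream sticker, 12 g; it rolls and soon comes to rest. All four lie on the tub's floor in front of the scoop's mouth. The foil is slippery (friction about 0.3)
- choc_4: chocolate 4 of 4, origin at its centre: a hard ball 26 mm across, wrapped in gold foil with a small round cream sticker, 12 g; it rolls and soon comes to rest. All four lie on the tub's floor in front of the scoop's mouth. The foil is slippery (friction about 0.3)
- steel_jug: small stainless milk jug, 89x58x87 mm; a bystander, loose. Origin: centre of its underside
- espresso_cup_1: white espresso cup, 78x99x55 mm; a bystander, loose. Origin: centre of its underside
- espresso_cup_2: white espresso cup, 90x78x55 mm; a bystander, loose. Origin: centre of its underside
- lid_stack: stack of black cup lids, 69 mm across, 39 mm high; a bystander, loose. Origin: centre of its underside
- card_stack: stack of pale green printed cards, 95x71x15 mm; a bystander, loose. Origin: centre of its underside
- tape_roll: roll of brown packing tape lying flat, 92 mm across, 48 mm high; a bystander, loose. Origin: centre of its underside
There are look-alikes about, which are no part of the job. What is shaped like the scoop but pink is not meant.

How it is judged:
By the outcome, as a careful person would: the job done as asked, in the order asked, and still so for the second after the job is handed in, with the robot touching nothing.
It also fails if it takes over 69 s, if anything falls off the work surface, if the arm or the gripper's body presses on something with over 40 N, if the wrist force passes 120 N, or if a joint passes its speed limit or range.

ROBOT

A 6-joint arm with a two-finger parallel gripper is mounted at the origin on a cart in front of the work surface, level with it; the furniture and walls round the work are solid. World frame = base frame: x ahead of the robot, y to its left, z up, the work surface at z = 0. Lengths are in m, angles in rad, forces in N, time in s.
With the tool pointing down it reaches from about 0.35 to 0.775 m from the base axis. Payload 7.3 kg.
Tool frame: the origin (TCP) lies on the mounting face of the last link; the fingertips stand 178 mm ahead of it and the grasp point (between the pads) lies 159 mm ahead of it (robot.tcp_to_tips is the distance from the TCP to the fingertips, in m); z points along the fingers, y is the direction in which the jaws open and shut (so a half turn about z gives the same grasp; the last joint's range is limited). The gripper opens to 92 mm and grips with 3 to 60 N. Pads are 19 mm wide; open, the fingers measure 130 mm over their backs; the gripper's body (75 mm by 190 mm) begins 47 mm behind the grasp point.
Start: joints at [-1.348, 0.342, 1.524, -0, 1.275, -0.146], TCP at [0.189, -0.49, 0.405] pointing down, gripper open.
Joint ranges: [-2.53, 2.53], [-0.77, 2.02], [0.04, 2.7], [-1, 4.14], [0.28, 2.66], [-3.11, 3.11]. Speed limits (rad/s): [2.57, 2.57, 3.14, 3.14, 3.14, 3.14].

INTERFACE

Orientations are given as [roll, pitch, yaw] about the fixed x, y, z axes, in that order (R = Rz(yaw) Ry(pitch) Rx(roll)).
In Python, from cell import robot, viewer gives the robot as it stands.
- The arm moves only by the shell command python3 -m creep 'ROWS' [OPENING] [FORCE]. ROWS is JSON, a list that holds one entry, the list of rows, each a list of 6 numbers: the shift along the world's x, y, z in mm, then the turn, a rotation vector about the world's x, y, z in degrees. A call has 1 to 5 rows; each row shifts and turns the pose as measured when the row begins; what a row does not reach is not made up. A row lasts 1/12 s, in which the tool goes at most 41.7 mm and 7.16 degrees, less where a joint would pass 70% of its speed; a pose out of reach is approached as far as the arm can. A call with a gripper value outside its range is refused whole. OPENING is the closure, from -1 (fully open) to 1 (shut), set as the call begins (- or left out, the last holds). The fingers move at their own pace and stop on an object; FORCE is the grip in N (left out, the last holds). Time passes only in rows, so rows that do not move let the fingers close. It gives the time, the measured TCP pose, the force and the opening at its end, in the units of the state.
- robot.observe(): the state, without advancing time (a new reading comes with each control period).
- viewer.read_camera(name): name is "side" or "top"; returns the picture (420x560x3 uint8, blue, green, red); there is no depth.
- viewer.camera_model(name): a dict with "fx", "fy", "cx", "cy" (pixels), "pose" (4x4, takes a point from camera to world coordinates). Camera axes: x right, y up, looking along -z (the intrinsics and any distortion apply to the point x, -y, -z); pixel columns grow to the right and rows downward; lengths in m; the calibration is good to about 2 mm. A picture is of the moment at which its call begins. camera_model takes no time and is no camera call.
- robot.hand_in(): hands the job in, once; it reports no verdict.
The state is a dict: "time": time; "qpos": joint angles; "qvel": joint speeds; "joint_efforts": joint torques, N m; "tool_pos": TCP position; "tool_rot": TCP orientation; "contact_force": force on the tool from outside, world axes, zero at the start; "torque": the same for the moment, N m; "opening": finger opening in m.
Only numpy, scipy, OpenCV 4.12 (cv2) and the standard library are available. Lean on these libraries where they do the work, as an engineer would, in place of code of your own. Each camera call takes 0.05 s, during which the arm holds its last target. There are 200 camera calls.

## Working session

There is one attempt and no reset: what is moved stays moved. The work goes in short steps, Python scripts to look and compute and a shell command to move; the robot and the scene stay as the last step left them, time stands still between calls to the robot, and variables do not carry over. Pictures are saved under pics/ and viewed, about 8 in all and at most 12, crops included, and the job is handed in when it is done.

```bash
mkdir -p pics; ls; cat > h.py <<'E'
import cv2,numpy as np
from cell import robot,viewer
def snap(n,f):
    im=viewer.read_camera(n); cv2.imwrite('pics/'+f,im); return im
def ray(n,u,v):
    m=viewer.camera_model(n); P=np.array(m['pose'])
    d=np.array([(u-m['cx'])/m['fx'],-(v-m['cy'])/m['fy'],-1.0])
    return P[:3,3],P[:3,:3]@d
def onz(n,u,v,z):
    o,d=ray(n,u,v); return o+d*(z-o[2])/d[2]
def proj(n,p):
    m=viewer.camera_model(n); P=np.array(m['pose']); c=P[:3,:3].T@(np.array(p)-P[:3,3])
    return m['cx']+m['fx']*c[0]/-c[2], m['cy']+m['fy']*c[1]/c[2]
E
python3 - <<'E'
from h import *
for n in('top','side'):
    snap(n,n+'0.png'); m=viewer.camera_model(n); print({k:(np.round(v,3).tolist() if k!='x' else v) for k,v in m.items()})
a=[cv2.imread(f'pics/{n}0.png') for n in('top','side')]
s=robot.observe(); print(s)
E
```

```text
pics
{'fx': 387.04, 'fy': 387.04, 'cx': 285.509, 'cy': 202.106, 'pose': [[0.01, 0.998, -0.056, 0.544], [-1.0, 0.01, -0.003, -0.088], [-0.002, 0.056, 0.998, 1.327], [0.0, 0.0, 0.0, 1.0]]}
{'fx': 422.132, 'fy': 422.132, 'cx': 282.746, 'cy': 209.29, 'pose': [[-0.973, 0.11, -0.201, 0.384], [-0.228, -0.558, 0.798, 0.912], [-0.024, 0.823, 0.568, 0.791], [0.0, 0.0, 0.0, 1.0]]}
{'time': 0.1, 'qpos': array([-1.34799161e+00,  3.42644515e-01,  1.52491836e+00, -2.63858036e-06,
        1.27544164e+00, -1.45988874e-01]), 'qvel': array([-2.12120761e-04, -1.21971881e-03, -3.09101052e-03,  5.58791787e-06,
        1.07475058e-03,  6.23589741e-04]), 'joint_efforts': array([ 1.58471372e-03, -4.32002735e+01, -2.44694638e+01,  7.19087804e-02,
        5.27082221e-02, -4.10052382e-05]), 'tool_pos': array([ 0.18925508, -0.4895658 ,  0.40411982]), 'tool_rot': array([-3.14019545e+00, -2.02887512e-04,  3.68794219e-01]), 'contact_force': array([-0.74899983,  0.03101908,  0.09389735]), 'torque': array([-0.00359583,  0.00259161, -0.02646464]), 'opening': 0.09207340276480637}
```

View pics/top0.png

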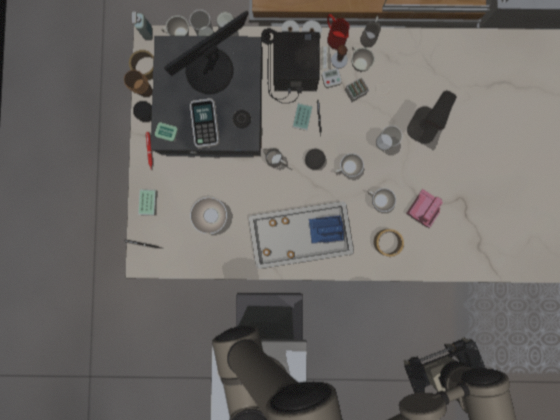

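View pics/side0.png

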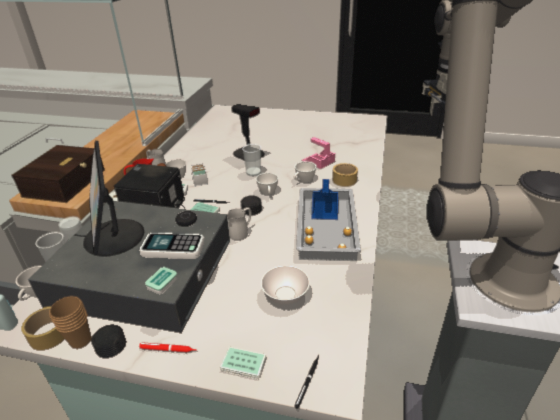

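The top view shows the pan at about (300,234) with the scoop at (326,229), balls near (272,222), (285,221), (266,252), (291,254), and the bowl at (210,216). The side view shows the pan at (327,222), balls around (309,231), (309,240), (347,231), (342,247), and the bowl at (285,287).

```bash
cat > meas.py <<'E'
from h import *
def blobs(im,lo,hi,roi,amin):
    x0,y0,x1,y1=roi; h=cv2.cvtColor(im,cv2.COLOR_BGR2HSV); m=np.zeros(h.shape[:2],np.uint8)
    m[y0:y1,x0:x1]=cv2.inRange(h,lo,hi)[y0:y1,x0:x1]
    n,l,s,c=cv2.connectedComponentsWithStats(m)
    return m,[(s[i,4],c[i].round(1),s[i,:4]) for i in range(1,n) if s[i,4]>=amin]
ROI={'top':(240,195,360,275),'side':(290,170,365,265)}
if __name__=='__main__':
    for n in('top','side'):
        im=cv2.imread(f'pics/{n}0.png')
        for a,c,b in blobs(im,(8,90,90),(30,255,255),ROI[n],4)[1]: print(n,'gold',a,c,b,onz(n,*c,0.018).round(3))
        m,bl=blobs(im,(105,110,30),(125,255,255),ROI[n],20)
        for a,c,b in bl: print(n,'blue',a,c,b,onz(n,*c,.05).round(3))
        print(cv2.minAreaRect(np.argwhere(m)[:,::-1].astype(np.float32)))
    a=cv2.imread('pics/top0.png')[195:275,240:360]; b=cv2.imread('pics/side0.png')[180:265,285:370]
    a=cv2.resize(a,(780,520),interpolation=cv2.INTER_CUBIC); cv2.imwrite('pics/ct.png',a)
    cv2.imwrite('pics/cs.png',cv2.resize(b,(595,595),interpolation=cv2.INTER_CUBIC))
E
python3 meas.py
```

```text
top gold 15 [284.9 220.8] [282 218   7   6] [ 0.554 -0.083  0.018]
top gold 15 [272.3 222.6] [270 220   6   6] [ 0.547 -0.04   0.018]
top gold 13 [266.5 251.2] [263 249   7   6] [ 0.451 -0.022  0.018]
top gold 17 [290.4 253.8] [288 251   6   7] [ 0.443 -0.102  0.018]
top blue 467 [324.8 229.7] [310 218  32  24] [ 0.526 -0.214  0.05 ]
((326.0494689941406, 229.51913452148438), (21.806095123291016, 30.528528213500977), 84.5596694946289)
side gold 355 [344.5 176.9] [333 170  25  16] [ 0.486 -0.418  0.018]
side gold 48 [308.6 230.9] [305 228   8   7] [ 0.556 -0.078  0.018]
side gold 49 [347.2 231.6] [343 228   9   8] [ 0.442 -0.098  0.018]
side gold 50 [308.7 239.9] [305 236   8   8] [ 0.548 -0.036  0.018]
side gold 19 [341.4 246.3] [338 245   8   3] [ 0.451 -0.026  0.018]
side blue 763 [324.8 202.9] [312 180  26  39] [ 0.524 -0.19   0.05 ]
((324.5, 199.0), (38.0, 25.0), 90.0)
```

View pics/ct.png

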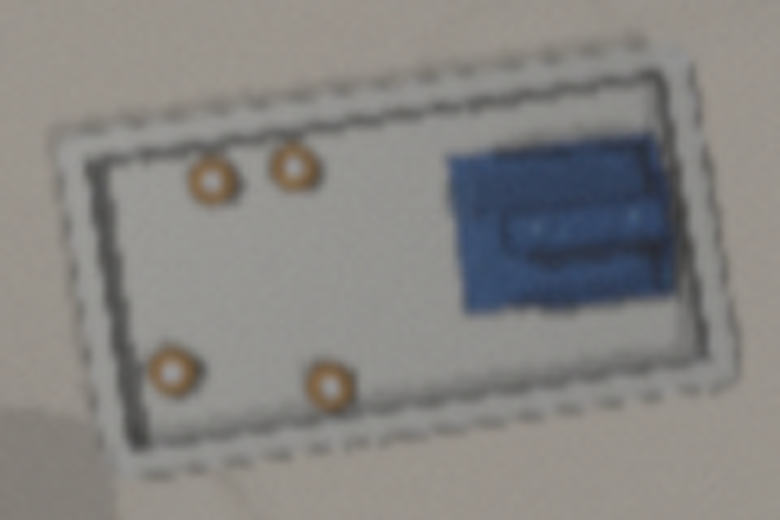

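View pics/cs.png

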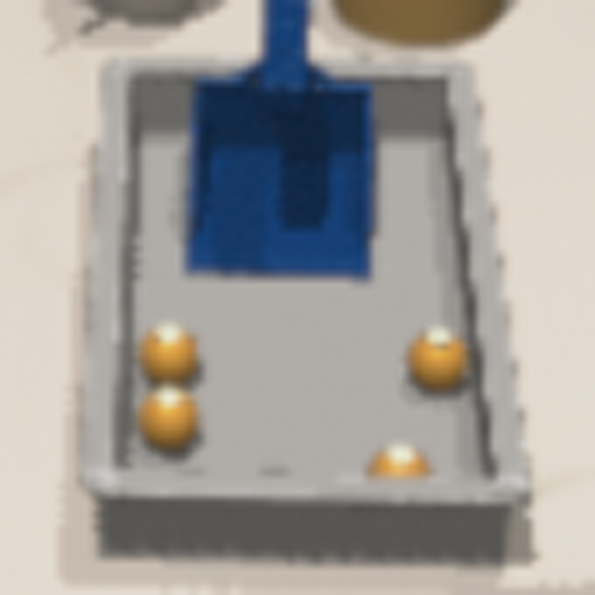

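The crops show the flange corners at ct (50,128), (685,45), (740,375), (110,478). The scoop's lip edge runs (450,157)–(468,312), and its grip bar (505,235)–(665,220). Two balls lie along the +x-world wall; two along the −x-world wall, one of them near the far end.

```bash
python3 - <<'E'
from h import *
f=lambda u,v,z:onz('top',240+(u+.5)/6.5-.5,195+(v+.5)/6.5-.5,z)
C=np.array([f(u,v,.042) for u,v in[(50,128),(685,45),(740,375),(110,478)]])
print('corners',C.round(4).tolist()); c=C.mean(0)
ex=(C[0]+C[3]-C[1]-C[2])/2; ey=(C[1]+C[0]-C[2]-C[3])/2  # tub x toward far end(left in img)
print('L',np.linalg.norm(ex),np.linalg.norm(ey))
a1=np.arctan2(ex[1],ex[0]); a2=np.arctan2(-ey[0],ey[1]); print('centre',c,'yaw',np.degrees([a1,a2]))
# ey must be +90 of ex
fs=lambda u,v,z:onz('side',285+(u+.5)/7-.5,180+(v+.5)/7-.5,z)
S=np.array([fs(u,v,.042) for u,v in[(85,485),(105,62),(470,62),(525,490)]]);print('side corners',S.round(4).tolist(),S.mean(0))
print('side lip',fs(188,272,.006),fs(370,277,.006))
print('lip',f(450,157,.006),f(468,312,.006))
l1,l2=f(450,157,.006),f(468,312,.006); d=l1-l2; print('w',np.linalg.norm(d),'yaw',np.degrees(np.arctan2(d[1],d[0]))+90)
b1,b2=f(655,135,.043),f(672,293,.043);print('back',b1,b2,np.linalg.norm(b1-b2))
g1,g2=f(505,235,.097),f(668,215,.097); print('bar top front,rear',g1,g2,np.linalg.norm(g1-g2))
for p in[(210,216)]:print('bowl rough',onz('top',*p,.048))
# bowl rim
for n,roi in(('top',(180,190,240,245)),('side',(255,262,318,315))):
    im=cv2.imread(f'pics/{n}0.png');x0,y0,x1,y1=roi
    cv2.imwrite(f'pics/b{n}.png',im[y0:y1,x0:x1])
im=np.hstack([cv2.resize(cv2.imread(f'pics/b{n}.png'),(400,360),interpolation=cv2.INTER_CUBIC) for n in('top','side')]);cv2.imwrite('pics/b.png',im)
E
```

```text
corners [[0.5739, 0.0422, 0.042], [0.6196, -0.2818, 0.042], [0.4521, -0.31, 0.042], [0.3969, 0.009, 0.042]]
L 0.32546690310977183 0.17493600575235463
centre [ 0.51064042 -0.13512313  0.042     ] yaw [ 98.92026117 -79.89625826]
side corners [[0.5677, 0.0383, 0.042], [0.6216, -0.2717, 0.042], [0.4508, -0.3048, 0.042], [0.3993, 0.0069, 0.042]] [ 0.50987012 -0.13283186  0.042     ]
side lip [ 0.56098244 -0.15926874  0.006     ] [ 0.480147   -0.17148097  0.006     ]
lip [ 0.56165393 -0.16414657  0.006     ] [ 0.48081745 -0.17410864  0.006     ]
w 0.08144802195254758 yaw 97.0255538888922
back [ 0.57343754 -0.26643213  0.043     ] [ 0.49327658 -0.27525565  0.043     ] 0.08064510893161085
bar top front,rear [ 0.52274065 -0.18595333  0.097     ] [ 0.53328204 -0.26534749  0.097     ] 0.08009091549891045
bowl rough [0.56678371 0.16467247 0.048     ]
```

View pics/b.png

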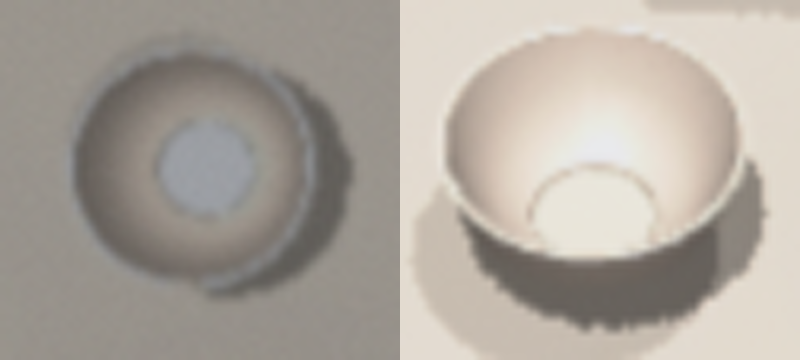

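The bowl rim centres at about (209,215) in the top picture and (285.4,283.5) in the side picture. I'm setting out towards the scoop's bar, with tool yaw about 97° at (0.528,-0.222).

```bash
python3 -c "
from h import *
print(onz('top',209,215.2,.048),onz('side',285.4,283.7,.048))"
python3 -m creep '[[[31,24,0,0,0,7],[31,24,0,0,0,7],[31,24,0,0,0,7],[31,24,0,0,0,7],[31,24,0,0,0,7]]]' -0.3
python3 -m creep '[[[31,24,0,0,0,7],[31,24,0,0,0,7],[31,24,0,0,0,7],[31,24,0,0,0,7],[31,24,0,0,0,7]]]'
python3 -c "
from h import *
s=robot.observe();print(s['qpos'].round(3),s['tool_pos'].round(4),np.degrees(s['tool_rot']).round(1),s['opening'])"
```

```text
[0.56939139 0.1680331  0.048     ] [0.56676478 0.18133567 0.048     ]
time: 0.52
tool_pos: [0.343, -0.3695, 0.4016]
tool_rot: [-3.137, 0.001, 0.987]
contact_force: [1.0, -0.8, 0.9]
opening: 0.0632
time: 0.93
tool_pos: [0.504, -0.2417, 0.4002]
tool_rot: [-3.134, -0.0, 1.612]
contact_force: [0.5, -0.9, 0.4]
opening: 0.0596
[-0.583  0.409  1.434 -0.004  1.304 -0.624] [ 0.504  -0.2417  0.4002] [-179.6   -0.    92.4] 0.059574998183203845
```

```bash

python3 -m creep '[[[22,18,-30,0,0,4],[0,0,-30,-7,0,0],[0,0,0,-7,0,0]]]'
python3 -c "
from h import *
s=robot.observe();print(s['qpos'].round(3),s['tool_pos'].round(4),np.degrees(s['tool_rot']).round(1),s['opening'])
for v in (30,262):
  print(onz('side',255+193/6.35,262+v/6.79,.048))"
python3 -m creep '[[[0,0,0,7,0,0],[0,0,0,7,0,0],[0,0,0,0,0,0],[0,0,0,0,0,0]]]'
python3 - <<'E'
from h import *
s=robot.observe();print(s['qpos'].round(3),s['tool_pos'].round(4),np.degrees(s['tool_rot']).round(1),s['opening'])
E
```

```text
time: 1.18
tool_pos: [0.5316, -0.218, 0.3393]
tool_rot: [-3.109, 0.244, 1.706]
contact_force: [-2.1, -0.6, -0.8]
opening: 0.0594
[-0.469  0.473  1.522 -0.253  1.048 -0.484] [ 0.5316 -0.218   0.3393] [-178.1   14.    97.7] 0.05935949706958947
[0.58077213 0.12015057 0.048     ]
[0.5543288  0.23578865 0.048     ]
time: 1.52
tool_pos: [0.5317, -0.2154, 0.3347]
tool_rot: [-3.128, 0.008, 1.714]
contact_force: [-0.6, -0.7, -0.8]
opening: 0.0598
[-0.515  0.494  1.486 -0.016  1.167 -0.652] [ 0.5317 -0.2154  0.3347] [-179.2    0.4   98.2] 0.05979470808103241
```

```bash

python3 -m creep '[[[-2,-4,-36,0,0,-0.5],[-1,-2,-34,0,0,-0.5],[0,0,-14,0,0,0],[0,0,-1,0,0,0]]]'
python3 -m creep '[[[0,0,0,0,0,0],[0,0,0,0,0,0],[0,0,0,0,0,0],[0,0,0,0,0,0]]]' 1 40
python3 -c "
from h import *
s=robot.observe();print(s['tool_pos'].round(4),np.degrees(s['tool_rot']).round(1),s['opening'],s['contact_force'].round(1))
a=snap('top','t1.png')[195:275,240:360];b=snap('side','s1.png')[140:265,275:380]
cv2.imwrite('pics/c1.png',np.hstack([cv2.resize(a,(420,280),interpolation=2),cv2.resize(b,(235,280),interpolation=2)]))"
```

```text
time: 1.85
tool_pos: [0.5286, -0.2225, 0.2493]
tool_rot: [-3.133, 0.024, 1.695]
contact_force: [0.2, 0.0, 0.6]
opening: 0.0595
time: 2.18
tool_pos: [0.5291, -0.2229, 0.2517]
tool_rot: [-3.134, 0.03, 1.695]
contact_force: [-0.1, 0.3, 0.4]
opening: 0.0377
[ 0.5291 -0.2229  0.2517] [-179.6    1.7   97.1] 0.037710607277419705 [-0.1  0.3  0.4]
```

View pics/c1.png

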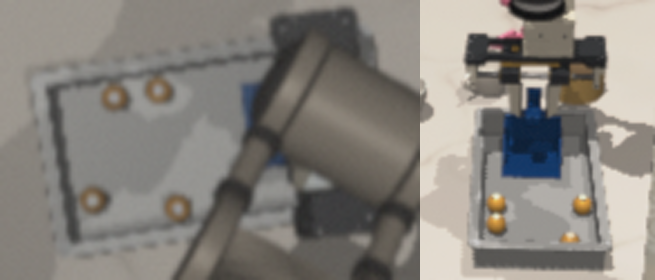

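Both views show the balls unmoved and the fingers straddling the bar. They are still closing, so I'll level the tool and finish the grip.

```bash
cat > st.py <<'E'
from h import *
C=np.array([.510,-.134]);ya=np.radians(99.7);ex=np.array([np.cos(ya),np.sin(ya)]);ey=np.array([-ex[1],ex[0]])
s=robot.observe();print('t',round(s['time'],2),s['tool_pos'].round(4),np.degrees(s['tool_rot']).round(1),round(s['opening'],4),'F',s['contact_force'].round(1))
from scipy.spatial.transform import Rotation as R
r=R.from_euler('xyz',s['tool_rot']); g=np.array(s['tool_pos'])+r.apply([0,0,.159]); d=g[:2]-C
print('grip',g.round(4),'tub x,y',(d@ex).round(4),(d@ey).round(4),'q',s['qpos'].round(2))
y=s['tool_rot'][2]; e=(R.from_euler('xyz',[np.pi,0,y])*r.inv()).as_rotvec(degrees=True); print('level by',e.round(1),'rel yaw',round(np.degrees(y)-99.7,1))
E
python3 -m creep '[[[0,1,-4,1.7,-0.2,0],[0,0,0,0,0,0],[0,0,0,0,0,0],[0,0,0,0,0,0],[0,0,0,0,0,0]]]' 1 45
python3 st.py
```

```text
time: 2.7
tool_pos: [0.5296, -0.2221, 0.2502]
tool_rot: [3.139, 0.005, 1.695]
contact_force: [0.2, 0.2, -1.1]
opening: 0.0216
t 2.7 [ 0.5296 -0.2221  0.2502] [179.8   0.3  97.1] 0.0216 F [ 0.2  0.2 -1.1]
grip [ 0.5301 -0.2228  0.0912] tub x,y -0.0909 -0.0048 q [-0.53  0.59  1.58 -0.    0.96 -0.65]
level by [ 0.3  0.2 -0. ] rel yaw -2.6
```

Gripped at 21.6 mm. Next I align with the pan and shift over to its −y side.

```bash

python3 -m creep '[[[0,0,3,0,0,0],[9,1.5,0,0.3,0.2,1.3],[9,1.5,0,0,0,1.3],[7,1.2,0,0,0,0],[0,0,0,0,0,0]]]'
python3 st.py
python3 -m creep '[[[0,0,-2,0,0,0],[0,0,-1,0,0,0],[0,0,0,0,0,0]]]'
python3 st.py
```

```text
time: 3.12
tool_pos: [0.5559, -0.2177, 0.2543]
tool_rot: [-3.141, 0.001, 1.742]
contact_force: [-0.5, -0.7, -1.1]
opening: 0.0216
t 3.12 [ 0.5559 -0.2177  0.2543] [-180.     0.    99.8] 0.0216 F [-0.5 -0.7 -1.1]
grip [ 0.5558 -0.2178  0.0953] tub x,y -0.0903 -0.031 q [-0.5   0.62  1.51 -0.    1.01 -0.67]
level by [ 0. -0.  0.] rel yaw 0.1
time: 3.37
tool_pos: [0.5561, -0.2173, 0.2507]
tool_rot: [-3.141, 0.001, 1.743]
contact_force: [-0.3, -0.6, -0.5]
opening: 0.0215
t 3.37 [ 0.5561 -0.2173  0.2507] [-179.9    0.    99.9] 0.0215 F [-0.3 -0.6 -0.5]
grip [ 0.5559 -0.2175  0.0917] tub x,y -0.09 -0.0312 q [-0.5   0.63  1.51 -0.    1.01 -0.67]
level by [ 0.  -0.1  0. ] rel yaw 0.2
```

```bash

python3 -m creep '[[[0,0,-1,0,0,0],[0,0,-0.5,0,0,0]]]'
python3 -m creep '[[[-0.8,5,-0.3,0,0,0],[-0.8,5,-0.3,0,0,0],[-0.8,5,0,0,0,0],[-0.8,5,0,0,0,0],[-0.8,5,0,0,0,0]]]'
python3 st.py
```

```text
time: 3.53
tool_pos: [0.5556, -0.2174, 0.2488]
tool_rot: [-3.14, 0.0, 1.742]
contact_force: [0.2, 0.0, -1.3]
opening: 0.0217
time: 3.95
tool_pos: [0.5509, -0.1915, 0.2488]
tool_rot: [-3.141, 0.002, 1.74]
contact_force: [0.3, 0.2, 0.2]
opening: 0.0213
t 3.95 [ 0.5509 -0.1915  0.2488] [-1.80e+02  1.00e-01  9.97e+01] 0.0213 F [0.3 0.2 0.2]
grip [ 0.5508 -0.1918  0.0898] tub x,y -0.0638 -0.0305 q [-0.47  0.61  1.55 -0.    0.98 -0.63]
level by [ 0.1 -0.   0. ] rel yaw 0.0
```

```bash

for i in 1 2; do python3 -m creep '[[[0,0,-1.5,0,0,0],[0,0,0,0,0,0]]]' | grep -E 'pos|force'; done
```

```text
tool_pos: [0.5506, -0.1898, 0.2492]
contact_force: [0.4, 0.2, -1.1]
tool_pos: [0.5505, -0.1892, 0.2489]
contact_force: [0.0, -0.2, -0.4]
```

```bash

python3 -m creep '[[[0,0,-3,0,0,0],[0,0,-2,0,0,0]]]' | grep -E 'pos|force'
python3 st.py; python3 -c "
from h import *
b=snap('side','s2.png')[150:265,280:375]
cv2.imwrite('pics/c2.png',cv2.resize(b,(570,690),interpolation=2)[90:])"
```

```text
tool_pos: [0.5499, -0.1893, 0.2481]
contact_force: [-5.8, 1.7, 15.5]
t 4.45 [ 0.5499 -0.1893  0.2481] [-180.     0.4   99.9] 0.0214 F [-5.8  1.7 15.5]
grip [ 0.55   -0.1903  0.0891] tub x,y -0.0622 -0.03 q [-0.46  0.6   1.56 -0.01  0.97 -0.63]
level by [0.4 0.1 0. ] rel yaw 0.2
```

View pics/c2.png

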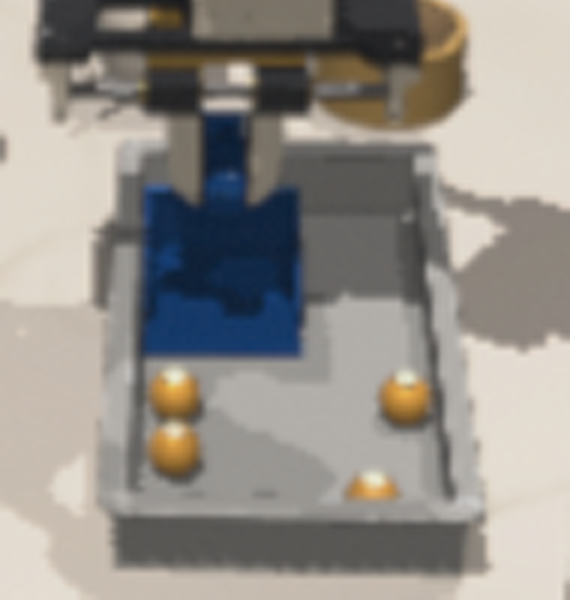

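The scoop hugs the left wall (image), with its lip flat at (220,352) and the two balls ahead of it at (175,393) and (175,448). Driving in.

```bash

for i in 1 2 3 4; do python3 -m creep '[[[-1,6,-0.6,0,0,0],[-1,6,-0.6,0,0,0],[-1,6,-0.6,0,0,0],[-1,6,-0.6,0,0,0],[-1,6,-0.6,0,0,0]]]' | grep -E 'pos|force'; done
python3 st.py
```

```text
tool_pos: [0.5462, -0.1623, 0.2496]
contact_force: [-6.9, -17.0, 13.5]
tool_pos: [0.5412, -0.1367, 0.2501]
contact_force: [-2.8, -10.1, 8.5]
tool_pos: [0.5364, -0.1114, 0.251]
contact_force: [-2.7, -8.8, 7.8]
tool_pos: [0.5316, -0.0858, 0.2517]
contact_force: [-1.9, -10.1, 8.7]
t 6.17 [ 0.5316 -0.0858  0.2517] [179.1   4.3  99.9] 0.0215 F [ -1.9 -10.1   8.7]
grip [ 0.5361 -0.0971  0.0932] tub x,y 0.032 -0.032 q [-0.29  0.53  1.7  -0.08  0.87 -0.41]
level by [ 4.1  1.6 -0. ] rel yaw 0.2
```

```bash

python3 -m creep '[[[0.5,-3,0.5,2,0.6,0],[0.5,-3,0,2,0.8,0],[0,0,-0.5,0.3,0.2,0]]]' | grep -E 'pos|force'
python3 st.py; python3 -c "
from h import *
b=snap('side','s3.png')[150:265,280:375];a=snap('top','t3.png')[195:275,240:340]
cv2.imwrite('pics/c3.png',np.hstack([cv2.resize(b,(380,460),interpolation=2),cv2.resize(a,(400,460),interpolation=2)]))"
```

```text
tool_pos: [0.5315, -0.0893, 0.2504]
contact_force: [-0.3, -0.6, -1.3]
t 6.42 [ 0.5315 -0.0893  0.2504] [-179.9   -0.5  100.1] 0.0214 F [-0.3 -0.6 -1.3]
grip [ 0.5309 -0.0881  0.0914] tub x,y 0.0418 -0.0283 q [-0.31  0.54  1.68  0.01  0.93 -0.49]
level by [-0.5 -0.2 -0. ] rel yaw 0.4
```

View pics/c3.png

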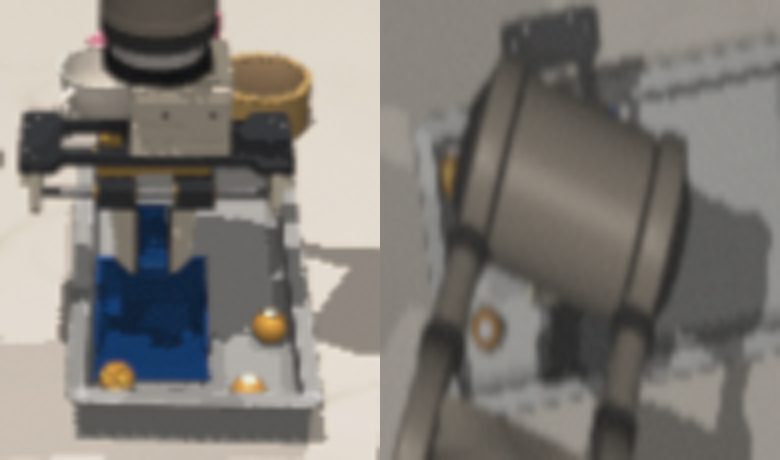

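One ball is just ahead of the lip by the left corner (115,375). The other is hidden behind the end wall in the corner, and the two right-hand balls are untouched. Continuing to the end wall.

```bash

for i in 1 2; do python3 -m creep '[[[-0.5,6,-0.7,0.2,0.1,0],[-0.5,6,-0.7,0.2,0.1,0],[-0.5,6,-0.6,0.2,0.1,0],[-0.5,6,-0.6,0.2,0.1,0]]]' | grep -E 'pos|force';python3 st.py; done
```

```text
tool_pos: [0.5302, -0.0642, 0.2483]
contact_force: [1.3, -3.0, 3.5]
t 6.85 [ 0.5302 -0.0642  0.2483] [-179.8   -0.9  100.1] 0.0217 F [ 1.3 -3.   3.5]
grip [ 0.5293 -0.0619  0.0893] tub x,y 0.0678 -0.0312 q [-0.27  0.54  1.7   0.02  0.92 -0.45]
level by [-0.8 -0.3 -0. ] rel yaw 0.4
tool_pos: [0.5284, -0.0395, 0.2482]
contact_force: [-4.3, -29.4, 20.6]
t 7.18 [ 0.5284 -0.0395  0.2482] [-179.7   -1.3  100.1] 0.0218 F [ -4.3 -29.4  20.6]
grip [ 0.527  -0.036   0.0892] tub x,y 0.0937 -0.0333 q [-0.22  0.53  1.71  0.02  0.92 -0.42]
level by [-1.3 -0.5 -0. ] rel yaw 0.4
```

The lip has met the end wall (29 N). I'm tipping the scoop nose-up about its heel so the balls roll in.

```bash

python3 -m creep '[[[2,-11,2.5,3,0.5,0],[2,-11,2.5,3,0.5,0],[2,-12,3,3,0.5,0],[2,-12,3,3,0.5,0],[0,0,0,0,0,0]]]' | grep -E 'pos|force';python3 st.py
python3 -c "
from h import *
b=snap('side','s4.png')[150:265,280:375];a=snap('top','t4.png')[195:275,240:340]
cv2.imwrite('pics/c4.png',np.hstack([cv2.resize(b,(380,460),interpolation=2),cv2.resize(a,(400,460),interpolation=2)]))"
```

```text
tool_pos: [0.5355, -0.084, 0.2574]
contact_force: [0.5, -2.5, -0.0]
t 7.6 [ 0.5355 -0.084   0.2574] [-179.7  -13.9  100.5] 0.0216 F [ 0.5 -2.5 -0. ]
grip [ 0.5278 -0.0466  0.103 ] tub x,y 0.0832 -0.0323 q [-0.35  0.56  1.63  0.23  1.09 -0.66]
level by [-13.6  -2.8  -0. ] rel yaw 0.8
```

View pics/c4.png

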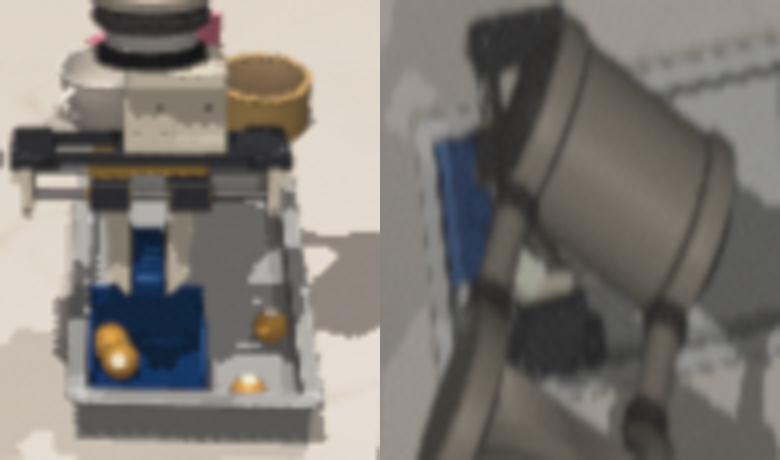

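Both left-hand balls now sit inside the scoop, at (110,335) and (120,360). I'll back off nose-up, then cross to the other side of the pan.

```bash

python3 -m creep '[[[0.5,-4,3,0,0,0],[1,-8,1,0,0,0],[1,-10,0,0,0,0],[1.3,-11,0,0,0,0],[1.5,-11,0,0,0,0]]]' | grep -E 'pos|force'
python3 -m creep '[[[1.5,-11,0,0,0,0],[1.5,-11,0,0,0,0],[1.5,-11,0,0,0,0],[1.5,-11,0,0,0,0],[1.5,-11,0,0,0,0]]]' | grep -E 'pos|force'
python3 -m creep '[[[1.5,-11,0,0,0,0],[1.5,-8,0,0,0,0],[1,-4,0,0,0,0],[0,0,0,0,0,0]]]' | grep -E 'pos|force'
python3 st.py
```

```text
tool_pos: [0.5393, -0.1237, 0.2602]
contact_force: [-0.5, 0.5, -1.2]
tool_pos: [0.5472, -0.1854, 0.2597]
contact_force: [-0.3, -1.5, -1.1]
tool_pos: [0.5517, -0.2145, 0.2593]
contact_force: [-0.2, 1.2, -1.3]
t 8.87 [ 0.5517 -0.2145  0.2593] [-179.3  -13.9  100.6] 0.0216 F [-0.2  1.2 -1.3]
grip [ 0.5428 -0.1771  0.105 ] tub x,y -0.0481 -0.0251 q [-0.54  0.64  1.46  0.18  1.22 -0.81]
level by [-13.6  -3.2  -0.1] rel yaw 0.9
```

```bash

python3 -m creep '[[[1.5,-9,0,0,0,0],[1.5,-10,0,0,0,0],[0.5,-5,0,0,0,0],[-4,-1,0,0,0,0],[-8,-1.5,0,0,0,0]]]' | grep -E 'pos|force'
python3 -m creep '[[[-10,-1.7,0,0,0,0],[-10,-1.7,0,0,0,0],[-10,-1.7,0,0,0,-0.5],[-8,-1.5,0,0,0,-0.4],[-3,-0.5,0,0,0,0]]]' | grep -E 'pos|force'
python3 st.py
```

```text
tool_pos: [0.5439, -0.2426, 0.2591]
contact_force: [0.2, 0.4, -1.3]
tool_pos: [0.4979, -0.249, 0.259]
contact_force: [8.9, 1.0, 1.6]
t 9.7 [ 0.4979 -0.249   0.259 ] [-179.3  -14.1   99.8] 0.0214 F [8.9 1.  1.6]
grip [ 0.4894 -0.2112  0.1048] tub x,y -0.0727 0.0333 q [-0.64  0.59  1.56  0.17  1.18 -0.89]
level by [-13.7  -3.1  -0.1] rel yaw 0.1
```

```bash

python3 -m creep '[[[1,0,0,0,0,0],[-2,11,-2,-3.4,-0.8,0],[-2,11,-2,-3.4,-0.8,0],[-2,11,-2,-3.4,-0.8,0],[-1.5,9,-1,-3,-0.6,0]]]' | grep -E 'pos|force'
python3 -m creep '[[[0,0,0,0,0,0]]]' | grep force
python3 st.py
```

```text
tool_pos: [0.4911, -0.2082, 0.2527]
contact_force: [-1.9, 0.5, 8.1]
contact_force: [0.3, -0.2, 0.1]
t 10.2 [ 0.4911 -0.2066  0.2534] [179.7   0.2  99.8] 0.0217 F [ 0.3 -0.2  0.1]
grip [ 0.4918 -0.207   0.0944] tub x,y -0.0689 0.0302 q [-0.54  0.52  1.7   0.    0.91 -0.71]
level by [ 0.1  0.3 -0. ] rel yaw 0.1
```

```bash

python3 -m creep '[[[0,0,-2,0,0,0],[0,0,-2,0,0,0],[0,0,-1,0,0,0]]]' | grep -E 'pos|force'
python3 st.py
python3 -c "
from h import *
b=snap('side','s5.png')[150:265,280:375];a=snap('top','t5.png')[195:275,240:340]
cv2.imwrite('pics/c5.png',np.hstack([cv2.resize(b,(475,575),interpolation=2),cv2.resize(a,(300,575),interpolation=2)]))"
```

```text
tool_pos: [0.4918, -0.2069, 0.2526]
contact_force: [-1.8, 1.8, 4.8]
t 10.45 [ 0.4918 -0.2069  0.2526] [179.7   0.5 100.1] 0.0219 F [-1.8  1.8  4.8]
grip [ 0.493  -0.2081  0.0936] tub x,y -0.0701 0.0293 q [-0.54  0.53  1.7  -0.    0.91 -0.72]
level by [ 0.4  0.4 -0. ] rel yaw 0.4
```

View pics/c5.png

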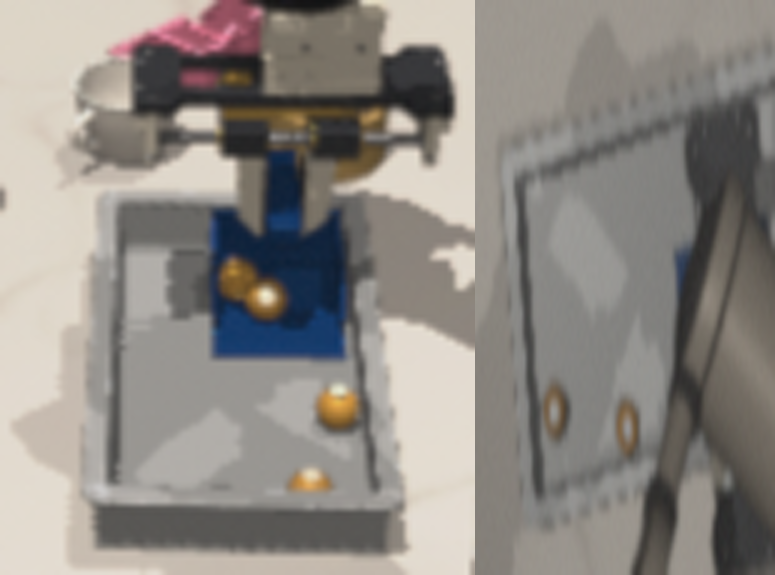

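```bash

python3 -m creep '[[[1,-4,0,1.6,0.3,0],[1,-4,0,1.6,0.3,0],[0,0,-2,0,0,0],[0,0,-2,0,0,0],[0,0,-1,0,0,0]]]' | grep -E 'pos|force'
python3 st.py
```

```text
tool_pos: [0.4951, -0.2163, 0.2494]
contact_force: [-4.1, -2.1, 12.5]
t 10.97 [ 0.4951 -0.2163  0.2494] [179.6  -2.8 100.1] 0.0215 F [-4.1 -2.1 12.5]
grip [ 0.4949 -0.2086  0.0906] tub x,y -0.071 0.0275 q [-0.56  0.55  1.67  0.05  0.95 -0.77]
level by [-2.8 -0.1  0. ] rel yaw 0.4
```

```bash

python3 -m creep '[[[-0.5,-3,0,1.2,0.2,0],[-2,5,-0.6,0.2,0.1,-0.1],[-2,6,-0.6,0.2,0.1,-0.1],[-1.5,6,-0.6,0.2,0.1,-0.1],[-1.2,6,-0.6,0.2,0.1,-0.1]]]' | grep -E 'pos|force'; python3 st.py
for i in 1 2; do python3 -m creep '[[[-1.1,6,-0.6,0.2,0.1,0],[-1.1,6,-0.6,0.2,0.1,0],[-1.1,6,-0.6,0.2,0.1,0],[-1.1,6,-0.6,0.2,0.1,0],[-1.1,6,-0.6,0.2,0.1,0]]]' | grep -E 'pos|force';python3 st.py; done
```

```text
tool_pos: [0.489, -0.1972, 0.2487]
contact_force: [-2.2, -18.5, 27.1]
t 11.38 [ 0.489  -0.1972  0.2487] [179.5  -4.3  99.7] 0.0217 F [ -2.2 -18.5  27.1]
grip [ 0.4884 -0.1853  0.0901] tub x,y -0.0469 0.03 q [-0.55  0.53  1.71  0.08  0.95 -0.76]
level by [-4.3 -0.2  0. ] rel yaw -0.0
tool_pos: [0.4841, -0.1649, 0.248]
contact_force: [0.5, -1.6, -0.6]
t 11.8 [ 0.4841 -0.1649  0.248 ] [179.5  -5.   99.7] 0.0216 F [ 0.5 -1.6 -0.6]
grip [ 0.483  -0.1511  0.0897] tub x,y -0.0123 0.0295 q [-0.5   0.51  1.75  0.09  0.93 -0.72]
level by [-5.  -0.4  0. ] rel yaw 0.0
tool_pos: [0.4795, -0.1334, 0.2476]
contact_force: [4.9, -0.8, 4.1]
t 12.22 [ 0.4795 -0.1334  0.2476] [179.5  -5.6  99.8] 0.0217 F [ 4.9 -0.8  4.1]
grip [ 0.4782 -0.1178  0.0893] tub x,y 0.0213 0.0286 q [-0.45  0.49  1.79  0.11  0.92 -0.69]
level by [-5.6 -0.5  0. ] rel yaw 0.1
```

```bash

python3 -m creep '[[[-0.9,6,-0.7,-0.1,0,0],[-0.9,6,-0.7,-0.1,0,0],[-0.9,6,-0.7,-0.1,0,0],[-0.9,6,-0.7,0,0,0],[-0.9,6,-0.7,0,0,0]]]' | grep -E 'pos|force';python3 st.py
python3 - <<'E'
from meas import *
im=snap('side','s6.png')
for a,c,b in blobs(im,(8,110,90),(30,255,255),(295,190,365,265),4)[1]: print(a,c,b,onz('side',*c,.018).round(3))
E
```

```text
tool_pos: [0.4779, -0.1033, 0.2486]
contact_force: [0.7, -7.1, 9.8]
t 12.63 [ 0.4779 -0.1033  0.2486] [178.8  -4.5 100. ] 0.0215 F [ 0.7 -7.1  9.8]
grip [ 0.4791 -0.0903  0.0901] tub x,y 0.0482 0.0231 q [-0.39  0.47  1.82  0.1   0.88 -0.63]
level by [-4.7  0.4  0. ] rel yaw 0.3
21 [328.2 192.5] [323 192  11   2] [ 0.528 -0.302  0.018]
12 [345.5 193. ] [340 193  12   1] [ 0.471 -0.31   0.018]
44 [326.8 237.5] [323 234   8   8] [ 0.498 -0.058  0.018]
38 [337.  244.5] [332 241  10   7] [ 0.465 -0.032  0.018]
48 [348.5 244.1] [344 241   9   7] [ 0.433 -0.04   0.018]
```

```bash

python3 -m creep '[[[1,-7,0.3,0,0.6,0],[-2,-1,0,0,0.6,0],[-3,0,0,0,0,0],[-3,0,0,0,0,-0.2],[0,0,0,0,0,0]]]' | grep -E 'pos|force';python3 st.py
```

```text
tool_pos: [0.4706, -0.1081, 0.2476]
contact_force: [-0.8, -3.0, 2.3]
t 13.1 [ 0.4706 -0.1081  0.2476] [179.9  -5.   99.7] 0.0217 F [-0.8 -3.   2.3]
grip [ 0.4685 -0.0945  0.0892] tub x,y 0.0459 0.0342 q [-0.41  0.47  1.83  0.09  0.89 -0.64]
level by [-4.9 -0.7  0. ] rel yaw 0.0
```

```bash
cat > g.py <<'E'
import sys
from meas import *
from st import C,ex,ey
im=snap('side',sys.argv[1])
for a,c,b in blobs(im,(8,110,90),(30,255,255),(295,195,365,265),4)[1]:
    p=onz('side',*c,.018); d=p[:2]-C; print('ball',a,c,'tub',(d@ex).round(3),(d@ey).round(3))
E
python3 g.py s7.png
python3 -m creep '[[[-1.1,5,-0.7,0.1,0.05,0],[-1.1,5,-0.7,0.1,0.05,0],[-1.1,5,-0.7,0.1,0.05,0],[-1.1,5,-0.7,0.1,0.05,0]]]' | grep -E 'pos|force'; python3 g.py s8.png
```

```text
t 13.1 [ 0.4706 -0.1081  0.2476] [179.9  -5.   99.7] 0.0217 F [-0.8 -3.   2.3]
grip [ 0.4685 -0.0945  0.0892] tub x,y 0.0459 0.0342 q [-0.41  0.47  1.83  0.09  0.89 -0.64]
level by [-4.9 -0.7  0. ] rel yaw 0.0
ball 47 [331.5 236.1] tub 0.07 0.013
ball 31 [334.7 245.1] tub 0.111 0.021
ball 54 [347.7 245.1] tub 0.11 0.058
tool_pos: [0.4681, -0.0939, 0.2487]
contact_force: [1.5, -1.3, -1.1]
t 13.48 [ 0.4681 -0.0939  0.2487] [179.5  -4.4  99.8] 0.022 F [ 1.5 -1.3 -1.1]
grip [ 0.4673 -0.0818  0.0902] tub x,y 0.0587 0.0333 q [-0.38  0.46  1.85  0.09  0.87 -0.61]
level by [-4.4 -0.3  0. ] rel yaw 0.1
ball 28 [340.5 195. ] tub -0.154 0.051
ball 83 [332.9 240.9] tub 0.092 0.016
ball 32 [349.8 245.5] tub 0.112 0.064
ball 5 [342. 247.] tub 0.119 0.041
```

```bash

python3 -m creep '[[[-1.1,5,-1.2,0.1,0.05,0],[-1.1,5,-1,0.1,0.05,0],[-1.1,5,-0.8,0.1,0.05,0],[-1.1,5,-0.8,0.1,0.05,0]]]' | grep -E 'pos|force'; python3 g.py s9.png
python3 -m creep '[[[-1.1,6,-0.7,0.1,0.05,0],[-1.1,6,-0.7,0.1,0.05,0],[-1.1,6,-0.7,0.1,0.05,0]]]' | grep -E 'pos|force'; python3 g.py s10.png
```

```text
tool_pos: [0.4653, -0.0759, 0.2487]
contact_force: [2.0, -6.4, 8.8]
t 13.87 [ 0.4653 -0.0759  0.2487] [179.2  -4.2  99.8] 0.0215 F [ 2.  -6.4  8.8]
grip [ 0.4656 -0.064   0.0902] tub x,y 0.0765 0.0319 q [-0.35  0.45  1.87  0.09  0.85 -0.58]
level by [-4.3  0.1  0. ] rel yaw 0.1
ball 39 [338.6 198.5] tub -0.133 0.044
ball 50 [331.4 242.4] tub 0.099 0.012
ball 4 [350.5 247. ] tub 0.118 0.065
tool_pos: [0.4634, -0.0591, 0.249]
contact_force: [2.8, -6.0, 8.3]
t 14.17 [ 0.4634 -0.0591  0.249 ] [178.9  -4.1  99.9] 0.0215 F [ 2.8 -6.   8.3]
grip [ 0.4645 -0.0472  0.0905] tub x,y 0.0932 0.0302 q [-0.31  0.44  1.88  0.1   0.84 -0.55]
level by [-4.3  0.4  0. ] rel yaw 0.2
ball 5 [329. 195.] tub -0.153 0.012
ball 16 [330.4 201.7] tub -0.113 0.016
ball 11 [350. 202.] tub -0.112 0.08
ball 52 [331.7 243.8] tub 0.106 0.013
ball 4 [350.5 247. ] tub 0.118 0.065
```

```bash

python3 -m creep '[[[-1.5,5,-0.7,0.1,0.3,0],[-1.5,5,-0.7,0.1,0.3,0],[-1.2,4,-0.5,0,0,0]]]' | grep -E 'pos|force'; python3 g.py s11.png
```

```text
tool_pos: [0.4622, -0.0486, 0.2518]
contact_force: [-2.6, -13.3, 12.5]
t 14.47 [ 0.4622 -0.0486  0.2518] [178.8  -3.5 100.1] 0.0218 F [ -2.6 -13.3  12.5]
grip [ 0.4639 -0.0383  0.0931] tub x,y 0.1021 0.0294 q [-0.29  0.43  1.89  0.09  0.84 -0.52]
level by [-3.7  0.6  0. ] rel yaw 0.4
ball 11 [328.7 195.5] tub -0.15 0.011
ball 17 [331.5 203.4] tub -0.103 0.019
ball 4 [345.5 203. ] tub -0.106 0.065
ball 4 [354.5 203.5] tub -0.104 0.094
ball 84 [334.8 244.2] tub 0.107 0.021
ball 9 [349.8 246.6] tub 0.117 0.063
```

```bash

python3 -m creep '[[[2,-11,2,3,0.5,0],[2,-11,2,3,0.5,0],[2,-11,3,3,0.5,0],[2,-12,3,3,0.5,0],[0,0,0,0,0,0]]]' 1 60 | grep -E 'pos|force'
python3 -m creep '[[[2,-11,3,3,0.5,0],[0,0,0,0,0,0]]]' | grep -E 'pos|force';python3 g.py s12.png
python3 -c "
from h import *
b=cv2.imread('pics/s12.png')[185:265,285:375];a=snap('top','t12.png')[195:275,240:340]
cv2.imwrite('pics/c12.png',np.hstack([cv2.resize(b,(500,444),interpolation=2),cv2.resize(a,(300,444),interpolation=2)]))"
```

```text
tool_pos: [0.4684, -0.0961, 0.2601]
contact_force: [0.6, -1.6, -1.3]
tool_pos: [0.4697, -0.1082, 0.2615]
contact_force: [2.6, -3.6, 1.2]
t 15.1 [ 0.4697 -0.1082  0.2615] [178.9 -19.1 100.2] 0.0215 F [ 2.6 -3.6  1.2]
grip [ 0.4634 -0.0565  0.1113] tub x,y 0.0842 0.0329 q [-0.47  0.48  1.79  0.31  1.09 -0.82]
level by [-19.   -2.3   0.2] rel yaw 0.5
ball 219 [338.7 236.2] tub 0.07 0.034
```

View pics/c12.png

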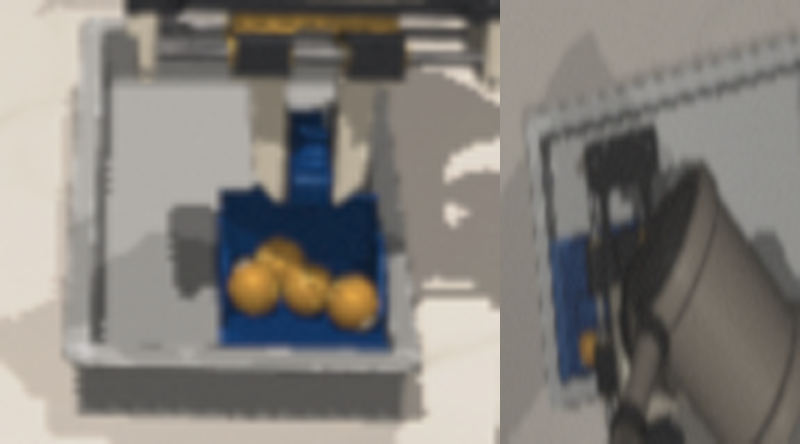

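All four balls are in the scoop: (255,287), (283,255), (307,288) and (352,300) in the crop, and the gold area of 219 px fits 4×~50. Next I lift nose-up.

```bash

python3 -m creep '[[[0.8,-3,2,0,0,0],[0.8,-3,5,0,0,0],[0,0,10,0,0,0],[0,0,14,0,0,0],[0,0,18,0,0,0]]]' | grep -E 'pos|force'
python3 -m creep '[[[0,0,18,0,0,0],[0,0,18,0,0,0],[0,0,14,0,0,0],[0,0,8,0,0,0],[0,0,0,0,0,0]]]' | grep -E 'pos|force';python3 g.py s13.png
```

```text
tool_pos: [0.4687, -0.11, 0.3085]
contact_force: [0.4, 0.3, -1.3]
tool_pos: [0.4665, -0.1063, 0.3742]
contact_force: [1.4, -0.7, -1.7]
t 16.03 [ 0.4665 -0.1063  0.3742] [179.8 -19.6 100.2] 0.0215 F [ 1.4 -0.7 -1.7]
grip [ 0.4576 -0.0538  0.2244] tub x,y 0.0879 0.0382 q [-0.47  0.33  1.66  0.28  1.37 -0.73]
level by [-19.3  -3.3   0. ] rel yaw 0.5
ball 203 [342.9 200.5] tub -0.121 0.057
```

```bash

python3 -m creep '[[[2,4,0,0,0,-1],[4,8,0,0,0,-2],[6,12,0,0,0,-3],[7,14,0,0,0,-3],[7,14,0,0,0,-3]]]' | grep -E 'force'
python3 -m creep '[[[7,14,0,0,0,-3],[7,14,0,0,0,-3],[7,14,0,0,0,-3],[7,14,0,0,0,-3],[7,14,0,0,0,-3]]]' | grep -E 'force'
python3 -m creep '[[[7,14,0,0,0,-2],[6,12,0,0,0,0],[5,10,0,0,0,0],[3,6,0,0,0,0],[0,0,0,0,0,0]]]' | grep -E 'force';python3 st.py
python3 - <<'E'
from meas import *
im=snap('side','s14.png')
for a,c,b in blobs(im,(8,110,90),(30,255,255),(250,100,345,300),15)[1]: print(a,c,onz('side',*c,.16).round(3))
E
```

```text
contact_force: [0.1, -0.6, -1.0]
contact_force: [0.0, 0.0, -1.7]
contact_force: [-1.2, -0.8, -1.8]
t 17.33 [0.5477 0.0712 0.3555] [-177.7  -19.8   68.1] 0.0217 F [-1.2 -0.8 -1.8]
grip [0.5618 0.1236 0.206 ] tub x,y 0.2452 -0.0945 q [-0.1   0.41  1.58  0.38  1.12  0.11]
level by [-19.3   5.2  -0.4] rel yaw -31.6
141 [338.8 177.6] [ 0.483 -0.166  0.16 ]
89 [290.3 189.7] [ 0.609 -0.074  0.16 ]
225 [292.  240.7] [0.556 0.149 0.16 ]
```

```bash

python3 -m creep '[[[0,6,-6,-0.4,-1.1,0],[0,10,-9,-0.4,-1.1,0],[0,10,-9,0,0,0],[0,6,-8,0,0,0],[0,0,0,0,0,0]]]' | grep -E 'force';python3 st.py
```

```text
contact_force: [0.8, -0.4, -1.9]
t 17.8 [0.5463 0.1011 0.3203] [180.  -19.7  68.7] 0.0219 F [ 0.8 -0.4 -1.9]
grip [0.5659 0.151  0.1706] tub x,y 0.2715 -0.1031 q [-0.04  0.45  1.64  0.39  0.98  0.13]
level by [-18.4   7.2   0. ] rel yaw -31.0
```

```bash

python3 -m creep '[[[6,15,5,-5.6,2.2,0],[6,15.5,3,-5.6,2.2,0],[6,16,1.5,-5.6,2.2,0],[6,16,0,-5.6,2.2,0],[0,0,0,0,0,0]]]' | grep -E 'force';python3 st.py
```

```text
contact_force: [-0.2, 0.5, -2.1]
t 18.22 [0.571  0.1607 0.3301] [179.9   5.5  68. ] 0.0215 F [-0.2  0.5 -2.1]
grip [0.5656 0.1464 0.1718] tub x,y 0.267 -0.1021 q [ 0.17  0.55  1.41 -0.09  1.23  0.58]
level by [ 5.2 -2.  -0. ] rel yaw -31.7
```

```bash

python3 -m creep '[[[4.5,15.5,-2,-4.6,1.8,0],[4.5,15.5,-3,-4.6,1.8,0],[4.5,14,-4,-4.6,1.8,0],[4.5,13,-5,-4.6,1.8,0],[0,0,0,0,0,0]]]' | grep -E 'force';python3 st.py
```

```text
contact_force: [-1.2, 1.0, -1.7]
t 18.63 [0.59   0.2159 0.3164] [179.9  25.4  67.8] 0.0218 F [-1.2  1.  -1.7]
grip [0.5647 0.1527 0.1728] tub x,y 0.2734 -0.1022 q [ 0.3   0.69  1.22 -0.34  1.53  0.76]
level by [23.5 -9.4 -0. ] rel yaw -31.9
```

```bash

python3 -m creep '[[[4.5,12,-6,-4.6,1.8,0],[4.5,12,-6.5,-4.6,1.8,0],[4,11,-7.5,-4.6,1.8,0],[0,0,0,0,0,0],[0,0,0,0,0,0]]]' | grep -E 'force';python3 st.py
cat > gb.py <<'E'
import sys
from meas import *
for n,roi in(('side',(250,200,320,320)),('top',(185,190,240,245))):
    im=snap(n,n+sys.argv[1])
    for a,c,b in blobs(im,(8,110,70),(30,255,255),roi,4)[1]: print(n,a,c,b,onz(n,*c,.025).round(3))
E
python3 gb.py 15.png
```

```text
contact_force: [0.0, -0.7, -0.5]
t 19.05 [0.6043 0.2446 0.2964] [-179.6   39.4   68. ] 0.0218 F [ 0.  -0.7 -0.5]
grip [0.5655 0.1513 0.1736] tub x,y 0.2719 -0.1028 q [ 0.37  0.81  1.08 -0.49  1.74  0.79]
level by [ 36.4 -15.1   0.1] rel yaw -31.7
side 5 [286.2 247.8] [286 246   2   4] [0.602 0.02  0.025]
side 270 [286.1 288.8] [276 280  20  18] [0.567 0.176 0.025]
top 7 [188.  196.3] [187 195   3   4] [0.633 0.245 0.025]
```

Gold in the bowl now measures 270 px centred at (0.567,0.176), which fits four balls, and the wrist load dropped by about 1.2 N. I'm raising and levelling the scoop, then taking it back to the pan.

```bash

python3 -m creep '[[[0,0,15,0,0,0],[0,0,30,0,0,0],[-5,-13,25,6.3,-2.6,0],[-6,-16,10,6.3,-2.6,0],[-6,-16,5,6.3,-2.6,0]]]' | grep -E 'force'
python3 -m creep '[[[-6,-16,3,6.3,-2.6,0],[-6,-16,0,6.3,-2.6,0],[-6,-16,0,6.3,-2.6,0],[0,-20,0,0,0,4],[0,0,0,0,0,0]]]' | grep -E 'force';python3 st.py;  python3 gb.py 16.png
```

```text
contact_force: [-0.5, -0.5, -1.6]
contact_force: [0.7, 0.4, -0.9]
t 19.98 [0.5625 0.1188 0.41  ] [178.4  -3.9  71.9] 0.0219 F [ 0.7  0.4 -0.9]
grip [0.5701 0.1276 0.2514] tub x,y 0.2478 -0.1033 q [0.06 0.42 1.4  0.06 1.28 0.36]
level by [-3.2  2.7  0.1] rel yaw -27.8
side 275 [286.2 288.9] [276 280  20  18] [0.566 0.176 0.025]
```

```bash

python3 -m creep '[[[-3,-15,0,0,0,2],[-6,-28,0,0,0,3],[-6,-28,0,0,0,3],[-6,-28,0,0,0,3],[-6,-28,0,0,0,3]]]' | grep -E 'force'
python3 -m creep '[[[-6,-28,0,0,0,3],[-6,-28,0,0,0,3],[-6,-28,-5,0,0,3],[-6,-28,-10,0,0,3],[-3,-20,-10,0,0,2]]]' | grep -E 'force'
python3 -m creep '[[[0,0,0,0,0,0],[0,0,0,0,0,0]]]' | grep force; python3 st.py
```

```text
contact_force: [0.6, 0.2, -0.5]
contact_force: [0.3, -0.3, -1.6]
contact_force: [-0.3, 0.4, -0.9]
t 21.08 [ 0.5065 -0.1385  0.392 ] [177.8  -3.9 101.5] 0.0211 F [-0.3  0.4 -0.9]
grip [ 0.5104 -0.1266  0.2335] tub x,y 0.0073 -0.0017 q [-0.43  0.35  1.55  0.08  1.25 -0.66]
level by [-4.3  1.4  0.1] rel yaw 1.8
```

```bash

python3 -m creep '[[[4,-22,-20,-0.2,1,-0.9],[2,-10,-30,-0.2,1,-0.9],[0,0,-35,0,0,0],[0,0,-25,0,0,0],[0,0,-12,0,0,0]]]' | grep -E 'force'
python3 -m creep '[[[0,0,0,0,0,0]]]' | grep force; python3 st.py
```

```text
contact_force: [-0.9, 0.9, -0.5]
contact_force: [-0.6, -0.3, -1.1]
t 21.58 [ 0.5166 -0.1642  0.2715] [179.2  -3.6  99.6] 0.0216 F [-0.6 -0.3 -1.1]
grip [ 0.517  -0.1541  0.1129] tub x,y -0.021 -0.0035 q [-0.46  0.52  1.65  0.07  1.   -0.67]
level by [-3.6  0.1  0. ] rel yaw -0.1
```

```bash

python3 -m creep '[[[0,0,-8,0,0,0],[0,0,-6,0,0,0],[0,0,-3,0,0,0],[0,0,0,0,0,0]]]' | grep -E 'force|pos';python3 st.py
python3 -m creep '[[[0,0,-2,0,0,0],[0,0,-2,0,0,0]]]' | grep -E 'force|pos'
python3 -m creep '[[[0,0,-2,0,0,0],[0,0,-2,0,0,0]]]' | grep -E 'force|pos';python3 st.py
```

```text
tool_pos: [0.5189, -0.1612, 0.2562]
contact_force: [0.2, -0.2, -1.3]
t 21.92 [ 0.5189 -0.1612  0.2562] [179.   -3.4  99.7] 0.0218 F [ 0.2 -0.2 -1.3]
grip [ 0.52   -0.1513  0.0976] tub x,y -0.0188 -0.0069 q [-0.46  0.54  1.66  0.07  0.96 -0.67]
level by [-3.6  0.4  0. ] rel yaw 0.0
tool_pos: [0.5196, -0.1612, 0.254]
contact_force: [-1.6, -1.9, 7.2]
tool_pos: [0.52, -0.162, 0.2532]
contact_force: [-3.6, 0.1, 11.4]
t 22.25 [ 0.52   -0.162   0.2532] [178.7  -3.1  99.8] 0.0217 F [-3.6  0.1 11.4]
grip [ 0.5221 -0.1528  0.0945] tub x,y -0.0205 -0.0087 q [-0.46  0.54  1.66  0.07  0.95 -0.67]
level by [-3.3  0.8  0. ] rel yaw 0.1
```

```bash

python3 -m creep '[[[1.2,-7,0,2.5,0.8,0],[1.2,-7,0,2.5,0.8,0],[0,0,-2,0,0,0],[0,0,-2,0,0,0],[0,0,-1,0,0,0]]]' | grep -E 'force|pos';python3 st.py
```

```text
tool_pos: [0.5227, -0.1769, 0.2508]
contact_force: [1.2, -0.8, -0.9]
t 22.67 [ 0.5227 -0.1769  0.2508] [179.1  -8.2  99.7] 0.0214 F [ 1.2 -0.8 -0.9]
grip [ 0.5213 -0.1542  0.0935] tub x,y -0.0218 -0.0077 q [-0.5   0.57  1.62  0.14  1.03 -0.74]
level by [-8.2 -0.5  0.1] rel yaw 0.0
```

```bash

python3 -m creep '[[[0,0,-2,0,0,0],[0,0,-2,0,0,0],[0,0,-2,0,0,0]]]' | grep -E 'force|pos';python3 st.py
python3 -m creep '[[[0.5,-4,0,1.5,0.5,0],[0,0,-2,0,0,0],[0,0,-2,0,0,0]]]' | grep -E 'force|pos';python3 st.py
```

```text
tool_pos: [0.5232, -0.1775, 0.2475]
contact_force: [-6.5, -4.2, 16.5]
t 22.92 [ 0.5232 -0.1775  0.2475] [179.   -7.8  99.8] 0.0217 F [-6.5 -4.2 16.5]
grip [ 0.5223 -0.1559  0.09  ] tub x,y -0.0236 -0.0085 q [-0.5   0.57  1.63  0.14  1.01 -0.74]
level by [-7.8 -0.3  0.1] rel yaw 0.1
tool_pos: [0.524, -0.1818, 0.2459]
contact_force: [-7.4, -1.2, 30.3]
t 23.17 [ 0.524  -0.1818  0.2459] [179.   -9.   99.8] 0.0216 F [-7.4 -1.2 30.3]
grip [ 0.5223 -0.1567  0.0889] tub x,y -0.0245 -0.0083 q [-0.51  0.58  1.62  0.16  1.03 -0.76]
level by [-9.1 -0.6  0.1] rel yaw 0.1
```

```bash

python3 -m creep '[[[0,0,0.3,0,0,0],[0,0,0,0,0,0],[0,0,0,0,0,0],[0,0,0,0,0,0],[0,0,0,0,0,0]]]' -0.3 20 | grep -E 'force|pos|open'
python3 -m creep '[[[0,0,0,0,0,0],[0,0,0,0,0,0],[0,0,8,0,0,0],[0,0,15,0,0,0],[0,0,30,0,0,0]]]' | grep -E 'force|pos|open'
```

```text
tool_pos: [0.5238, -0.1803, 0.2454]
contact_force: [0.4, 0.4, -0.0]
opening: 0.05
tool_pos: [0.5221, -0.179, 0.2941]
contact_force: [0.4, -0.2, 0.2]
opening: 0.0594
```

Released. I'm raising the arm and moving it clear, back towards the start side, so the cameras can see.

```bash

python3 -m creep '[[[0,0,35,0,0,0],[0,0,35,0,0,0],[-15,-15,25,0,0,0],[-25,-25,10,0,0,0],[-28,-28,0,0,0,0]]]' | grep -E 'force'
python3 -m creep '[[[-25,-30,0,0,0,0],[-25,-30,0,0,0,0],[-25,-30,0,0,0,0],[-25,-30,0,0,0,0],[-25,-30,0,0,0,0]]]' | grep -E 'pos'
python3 -m creep '[[[0,0,0,0,0,0],[0,0,0,0,0,0]]]' | grep -E 'pos'
python3 -c "
from h import *
b=snap('side','s20.png');a=snap('top','t20.png')
cv2.imwrite('pics/c20.png',np.hstack([cv2.resize(b[140:320,240:390],(450,540),interpolation=2),cv2.resize(a[170:280,170:420][:, :200],(350,540)[:2],interpolation=2)]))"; python3 gb.py 21.png
```

```text
contact_force: [0.3, -1.5, 0.0]
tool_pos: [0.3231, -0.3972, 0.4185]
tool_pos: [0.3179, -0.4024, 0.4195]
side 272 [286.1 288.8] [276 280  20  18] [0.567 0.176 0.025]
top 87 [211.7 216.6] [205 209  13  14] [0.565 0.163 0.025]
top 27 [205.3 212.8] [203 210   6   6] [0.578 0.185 0.025]
```

View pics/c20.png

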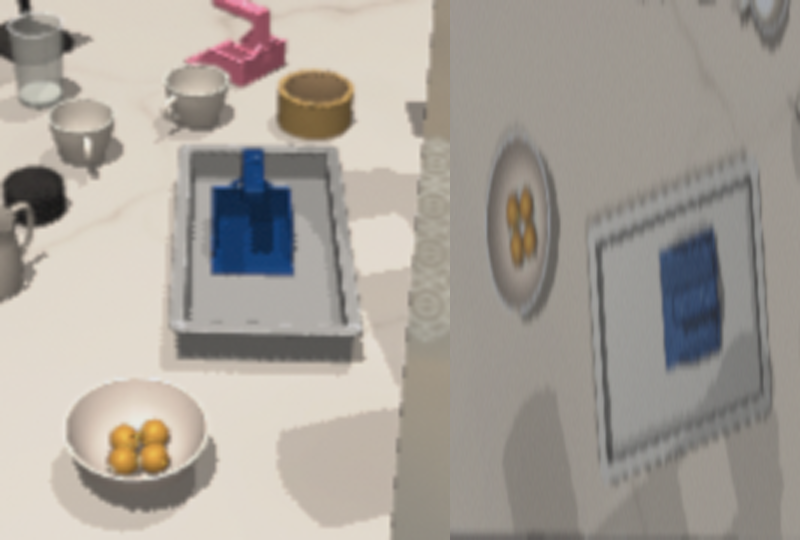

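The picture shows four balls in the bowl, at (124,437), (154,432), (124,459) and (154,458). The scoop stands upright and flat in the empty pan at (252,230), and the bystanders are in place.

```bash
python3 -c "
from cell import robot
print(robot.observe()['time']); robot.hand_in()"
```

```text
25.2
the job is handed in; nothing more can be done
```

The job is done and handed in at 25.2 s, well inside the 69 s limit. I drove the scoop into both far corners of the pan to collect two chocolates at each. All four went to the white bowl in one scoopful and were tipped in, and the scoop was then put back in the pan.

**Last checks:** the final pictures show four chocolates in the bowl and none in the pan. The scoop stands upright and flat, the arm is clear, and no bystander looks moved; I compared bowl and bystanders by eye only. The highest force I read was about 35 N at the wrist.

**What disagreed:**
- The scoop slipped by about 9° in pitch in the grip when pressed against the end wall. I corrected this by tilting the tool before setting it down.
- The two cameras put the bowl about 10 mm apart, so I used the middle of the two.

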